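# Read a gel over the light box

### The arm

A 7-joint arm with a two-finger parallel gripper is mounted at the origin on the work surface. World frame = base frame: x ahead of the robot, y to its left, z up, the work surface at z = 0. Lengths are in m, angles in rad, forces in N, time in s.
With the tool pointing down it reaches from about 0.4 to 0.875 m from the base axis. Payload 4.4 kg.
Tool frame: the origin (TCP) lies on the centre line of the jaws, within the pads' length; the fingertips stand arm.tip_extent ahead of it and the grasp point (between the pads) lies 5 mm behind it (arm.tip_extent is the distance from the TCP to the fingertips, in m); z points along the fingers, y is the line along which they close (so a half turn about z gives the same grasp; the last joint's range is limited). The gripper opens to 85 mm and grips with 20 to 120 N. Pads are 22 mm wide; open, the fingers measure 114 mm over their backs; the gripper's body (76 mm by 85 mm) begins 54 mm behind the grasp point. The pads swing forward as they close: fully open they stand 13 mm farther back than shut.
Start: joints at [1.041, 0.628, 0.038, 1.517, -0.027, 0.996, -0.02], TCP at [0.291, -0.581, 0.245] pointing down, gripper open.
Joint ranges: [-3.06, 3.06], [-0.37, 2.12], [-1.25, 1.32], [0.18, 2.47], [-1.1, 4.24], [0.23, 1.98], [-2.94, 2.94]. Speed limits (rad/s): [2.57, 2.57, 3.14, 3.14, 3.14, 3.14, 3.14].

### API

Orientations are given as a unit quaternion [x, y, z, w].
In Python, from bench import arm, imaging gives the robot as it stands.
- The arm moves only by the tool step_arm, never from a script. Its arguments are lists of equal length, an entry for each row: "translation": the shift along the tool's x, y, z in mm, a list of three; "turn": the turn, a rotation vector about the tool's x, y, z in degrees, a list of three; "grip": the finger opening in mm, from 0 to 85.4. A call has 1 to 10 rows; each row is the pose to reach, as a shift and turn from the pose commanded when the call began, along the tool's axes at that moment; what a row does not reach only later rows make up. A row lasts 1/8 s, in which the tool goes at most 62.5 mm and 10.7 degrees, less where a joint would pass 70% of its speed; a pose out of reach is approached as far as the arm can. A call with a gripper value outside its range is refused whole. The fingers move at their own pace and stop on an object; "squeeze" is the grip in N (left out, the last holds). Time passes only in rows, so rows that repeat a pose let the fingers close. It gives the time, the measured TCP pose, the force, the opening and the grip force at its end, in the units of the state.
- arm.get_obs(): the state, without advancing time (a new reading comes with each control period).
- imaging.get_image(name): name is "scene" or "top" or "wrist"; returns a dict with "img" (420x560x3 uint8, red, green, blue), "fx", "fy", "cx", "cy" (pixels), "cam_to_world" (4x4, takes a point from camera to world coordinates); the wrist camera has in their place "tool_from_camera" (4x4, takes a point from camera to tool coordinates, whose origin is the TCP and whose axes are the flange's). Camera axes: x right, y up, looking along -z (the intrinsics and any distortion apply to the point x, -y, -z); pixel columns grow to the right and rows downward; lengths in m; the calibration is good to about 2 mm. A picture is of the moment at which its call begins: read the wrist's pose just before it. There is no depth.
- arm.job_done(): hands the job in; it is judged then, once.
The state is a dict: "time": time; "joint_pos": joint angles; "dq": joint speeds; "joint_efforts": joint torques, N m; "eef_pos": TCP position; "tool_rot": TCP orientation; "force": force on the tool from outside, world axes, zero at the start; "ft_torque": the same for the moment, N m; "grip_width": finger opening in m; "gripper_force": force on a finger pad.
Only numpy, scipy, OpenCV 4.12 (cv2) and the standard library are available. Lean on these libraries where they do the work, as an engineer would, in place of code of your own. Each camera call takes 0.05 s, during which the arm holds its last target. There are 200 camera calls.

### The job

Switch the light box on by pressing its button right down, then draw the tall gel cassette straight up out of the draining rack and bring it over the middle of the panel, leaned about 45 degrees, either face up, with its top edge level and parallel to the long side of the light box. Finish while still holding it there, motionless, its middle about 15 cm above the panel and touching nothing but the gripper. Leave the short cassettes in the rack and do not shift the other things on the bench.

Things in the scene. Friction and masses are not known exactly. Their poses are not given: they have to be found in the camera images.
- tall_cassette_mid (a point): centre (half-way up, half-way across) of the tall gel cassette: a clear plate sandwich with a white gel and blue bands in it, 10 mm thick (its x), 100 mm wide (its y), 130 mm tall (its z, up as it stands in the rack); loose, about 0.13 to 0.25 kg. It stands on edge in one of the rack's three slots, its lower edge 12 mm above the bench and so its top 142 mm; it is the only one that tall. Its top 70 mm stand free above the slot, to be pinched from above across the 10 mm.
- short_cassette_a_mid (a point): centre of a short gel cassette of the same make, 10 x 100 x 85 mm (x, y, z), in another slot of the rack, its top 97 mm above the bench; to be left standing
- short_cassette_b_mid (a point): centre of the second short cassette, as the first, in the remaining slot; to be left standing
- tall_cassette: the same tall cassette, by the point at the centre of its lower edge, axes as at its centre
- rack: white draining rack fixed to the bench, 170 x 134 mm; origin under its centre on the bench. Three slots lie across its x axis at x = -50, 0 and +50 mm, each 13 mm wide; they hold a cassette by its two side edges, between cheeks that reach to 69 mm above the bench; slot floor at 12 mm. To come out, a cassette must rise 60 mm.
- lightbox: white light box fixed to the bench, 220 mm (its x) x 280 mm (its y, the long side) x 45 mm high; origin under its centre on the bench; it stands turned a little on the bench
- panel (a point): centre of the light box's white viewing panel (170 x 190 mm), on the top face, 45 mm above the bench; same axes as the light box
- light_button_top (a point): centre of the top of the light box's round black push button (28 mm across, in a grey housing on the strip beside the panel at the light box's -y end)
- light_button (a joint): travel of the push button: 0 m at rest, 0.006 m fully down; it is sprung, pressed downward, takes about 4 N, and comes back up when released
- reagent_bottle: capped reagent bottle, 64 mm across, 150 mm tall, bystander; origin at the centre of its underside
- beaker: open glass beaker, 68 mm across, 85 mm tall, bystander; origin at the centre of its underside
- dish_stack: stack of clear round dishes, 88 mm across, 32 mm tall, bystander; origin at the centre of its underside
- buffer_jar: capped jar, 60 mm across, 90 mm tall, bystander; origin at the centre of its underside
Mind the look-alikes: they are no part of the job. What is shaped like the rack but purple is not meant.

How it is judged:
By the outcome, as a careful person would: the job done as asked, in the order asked, and still so for the second after the job is handed in, while the arm keeps its last pose, push and grip.
It also fails if it takes over 51 s, if anything falls off the work surface, if the arm or the gripper's body presses on something with over 40 N, if the wrist force passes 120 N, or if a joint passes its speed limit or range.

## Working session

There is one attempt and no reset: what is moved stays moved. The work goes in short steps, Python scripts to look and compute and a tool call to move; the robot and the scene stay as the last step left them, time stands still between calls to the robot, and variables do not carry over. Pictures are saved under pics/ and viewed, at most 10 in all, crops included, and the job is handed in when it is done.

Besides the shell and the picture viewer there is one more tool, called by a JSON object that holds its "method" and its "body", one argument or row to a line. step_arm: Moves the arm, as the interface text tells. Its arguments: {"type":"object","properties":{"translation":{"type":"array","items":{"type":"array","items":{"type":"number"}}},"turn":{"type":"array","items":{"type":"array","items":{"type":"number"}}},"grip":{"type":"array","items":{"type":"number"}},"squeeze":{"type":"number"}},"required":["translation","turn","grip"]}

```bash
ls; mkdir -p pics; python3 - <<'E'
from bench import arm, imaging
import cv2,pickle
o=arm.get_obs();print(o, arm.tip_extent)
d={}
for n in ("scene","top","wrist"):
    r=imaging.get_image(n);d[n]=r
    cv2.imwrite(f"pics/{n}0.png",cv2.cvtColor(r["img"],cv2.COLOR_RGB2BGR))
    print(n,{k:v for k,v in r.items() if k!="img"})
pickle.dump(d,open("d0.pkl","wb"))
E
```

```text
pics
{'time': 0.0, 'joint_pos': array([ 1.04118455,  0.62936045,  0.03845749,  1.51840379, -0.02698928,
        0.99632376, -0.01997415]), 'dq': array([ 1.42731200e-03, -3.68397642e-04,  5.47983951e-04,  5.48206565e-04,
       -2.05391245e-03, -1.88532942e-04,  2.69237404e-05]), 'joint_efforts': array([-1.40490542e-03, -5.63394713e+01,  1.22552957e+00, -1.93444598e+01,
        1.09650835e-02,  1.05841950e-02, -1.50394249e-05]), 'eef_pos': array([ 0.2905178 , -0.58076128,  0.24436865]), 'tool_rot': array([ 9.73227548e-01,  2.29841606e-01, -2.49459531e-04, -9.56435273e-04]), 'force': array([-0.47723115,  0.01256694, -0.32301635]), 'ft_torque': array([ 0.01616494, -0.05052238,  0.02248475]), 'gripper_force': 0.0, 'grip_width': 0.08516699929587189} 0.014
scene {'fx': 458.1458442288183, 'fy': 458.1458442288183, 'cx': 282.7209581437537, 'cy': 207.6323439387181, 'cam_to_world': array([[ 0.41496954, -0.52844886,  0.74063627,  1.45026016],
       [ 0.90982968,  0.24388346, -0.3357541 , -0.38993646],
       [-0.00320006,  0.81318058,  0.58200267,  0.80644139],
       [ 0.        ,  0.        ,
[... 266 characters left out ...]
09492152e-02, -7.53661032e-03,
         4.46611777e-02],
       [-9.10209249e-04,  2.08755293e-01,  9.77967484e-01,
         1.17813696e+00],
       [ 0.00000000e+00,  0.00000000e+00,  0.00000000e+00,
         1.00000000e+00]])}
wrist {'fx': 366.97552683733073, 'fy': 366.97552683733073, 'cx': 280.3120167891179, 'cy': 211.55587379734055, 'tool_from_camera': array([[-1.25303895e-05,  9.47279156e-01,  3.20409426e-01,
         8.31252913e-02],
       [ 9.99998071e-01, -6.17469413e-04,  1.86463387e-03,
         8.29122114e-04],
       [ 1.96417182e-03,  3.20408832e-01, -9.47277321e-01,
        -1.29057032e-01],
       [ 0.00000000e+00,  0.00000000e+00,  0.00000000e+00,
         1.00000000e+00]])}
```

View pics/top0.png

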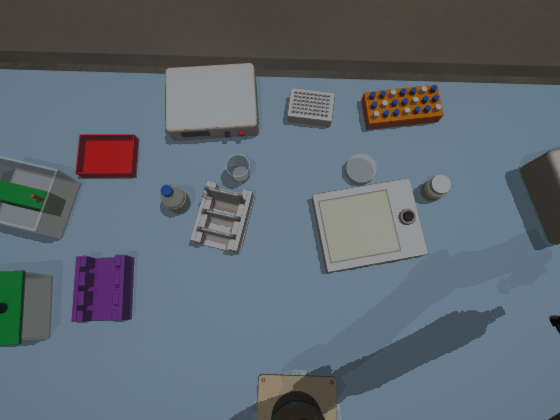

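View pics/scene0.png

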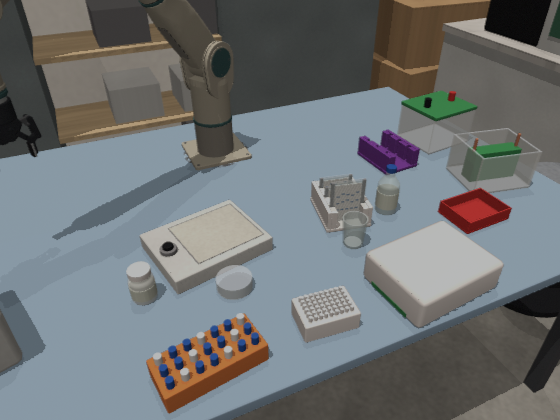

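The top view shows the light box at (369,225) with its button at (408,216). The white rack is at (222,217), with the beaker (238,167) and bottle (174,198) close by. In the scene view the rack is at (340,200) with the cassettes in it. The candidates are the three cassettes in the white rack and the purple rack (top 103,288), which I reject. Next I'll check the choice in a close crop.

```bash
python3 - <<'E'
import cv2,numpy as np
t=cv2.imread("pics/top0.png");s=cv2.imread("pics/scene0.png")
f=lambda a:cv2.resize(a,(400,400),interpolation=cv2.INTER_CUBIC)
a=f(t[167:267,172:272]); b=f(s[160:240,300:380])
cv2.imwrite("pics/c1.png",np.hstack([a,b]))
E
```

```text
(no output)
```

View pics/c1.png

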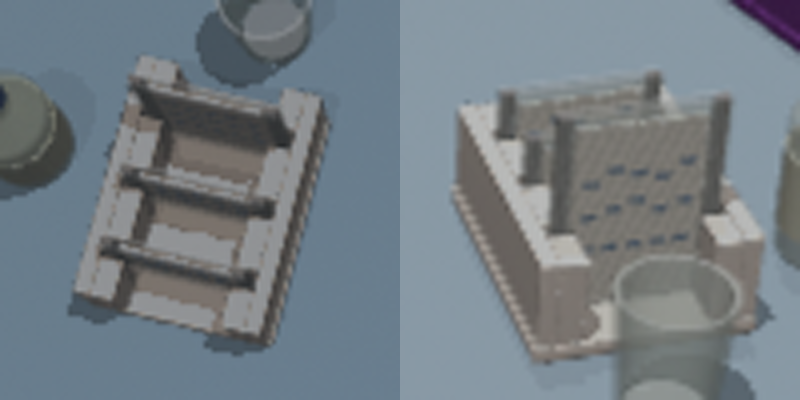

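The crop shows the tall cassette in the rack's farthest slot, beside the beaker, standing clearly higher than the two short ones. Its top edge in the top view runs from about (206,187) to (243,194). Now I'll locate things.

```bash
cat > h.py <<'E'
import numpy as np,pickle,cv2
from scipy.spatial.transform import Rotation as R
def bp(c,uv,z,T=None):
    T=c["cam_to_world"] if T is None else T
    d=T[:3,:3]@np.array([(uv[0]-c["cx"])/c["fx"],-(uv[1]-c["cy"])/c["fy"],-1]);o=T[:3,3]
    return o+d*(z-o[2])/d[2]
def pj(c,p,T=None):
    T=c["cam_to_world"] if T is None else T
    q=(np.asarray(p)-T[:3,3])@T[:3,:3]
    return np.stack([c["cx"]+c["fx"]*q[...,0]/-q[...,2],c["cy"]-c["fy"]*q[...,1]/-q[...,2]],-1)
def wT(c,o):
    M=np.eye(4);M[:3,:3]=R.from_quat(o["tool_rot"]).as_matrix();M[:3,3]=o["eef_pos"];return M@c["tool_from_camera"]
E
python3 - <<'E'
from h import *
d=pickle.load(open("d0.pkl","rb"));t=d["top"];s=d["scene"]
for n,L,z in (("box top",[(313,195),(411,180),(425,254),(329,271)],.045),("panel",[(320,202),(388,190),(400,254),(331,264)],.045)):
    P=np.array([bp(t,u,z) for u in L]);print(n,P.round(3).tolist(),P.mean(0).round(4),[np.linalg.norm(P[i]-P[i-1]).round(3) for i in range(4)])
print("button top",bp(t,(408,216),.06),"scene",bp(s,(168,247),.06))
b=lambda x,y,z:bp(t,(172+x/4,167+y/4),z).round(4)
print("tall top",b(132,82,.142),b(288,106,.142))
print("s1",b(122,176,.097),b(272,207,.097)); print("s2",b(102,246,.097),b(256,279,.097))
P=np.array([b(140,60,.069),b(325,95,.069),b(78,293,.069),b(270,340,.0)]);print(P)
e=lambda x,y,z:bp(s,(300+(x-400)/5,160+y/5),z).round(4)
print("scene tall top",e(557,115,.142),e(730,95,.142))
for n,u,z in(("bottle",(167,190),.15),("beaker",(238,160),.085),("dish",(361,169),.032),("jar",(441,184),.09)):print(n,bp(t,u,z).round(3))
E
```

```text
box top [[0.587, -0.031, 0.045], [0.639, -0.306, 0.045], [0.431, -0.337, 0.045], [0.377, -0.077, 0.045]] [ 0.5087 -0.1877  0.045 ] [np.float64(0.215), np.float64(0.28), np.float64(0.21), np.float64(0.265)]
panel [[0.567, -0.05, 0.045], [0.608, -0.24, 0.045], [0.429, -0.269, 0.045], [0.396, -0.082, 0.045]] [ 0.5002 -0.1606  0.045 ] [np.float64(0.174), np.float64(0.194), np.float64(0.181), np.float64(0.19)]
button top [ 0.5320095  -0.28971784  0.06      ] scene [ 0.53407139 -0.29022336  0.06      ]
tall top [0.5725 0.2533 0.142 ] [0.5598 0.1524 0.142 ]
s1 [0.5203 0.2644 0.097 ] [0.5025 0.1641 0.097 ]
s2 [0.473  0.2742 0.097 ] [0.4543 0.172  0.097 ]
[[0.6084 0.2636 0.069 ]
 [0.5875 0.135  0.069 ]
 [0.4454 0.2938 0.069 ]
 [0.426  0.1711 0.    ]]
scene tall top [0.556  0.1597 0.142 ] [0.5778 0.2553 0.142 ]
bottle [0.561 0.348 0.15 ]
beaker [0.669 0.18  0.085]
dish [ 0.672 -0.168  0.032]
jar [ 0.617 -0.372  0.09 ]
```

```bash
cat >> h.py <<'E'
def tool(xhead,tilt=0):
    "x axis level at heading xhead (deg), z down, then turned by tilt deg about tool x"
    a=np.radians(xhead);M=np.array([[np.cos(a),np.sin(a),0],[np.sin(a),-np.cos(a),0],[0,0,-1]])
    return R.from_matrix(M)*R.from_euler("x",tilt,degrees=True)
def go(o,p,Rt):
    "tool-frame shift mm and rotvec deg"
    R0=R.from_quat(o["tool_rot"])
    print("shift",(R0.inv().apply(np.array(p)-o["eef_pos"])*1e3).round(1),"turn",np.degrees((R0.inv()*Rt).as_rotvec()).round(2))
E
python3 - <<'E'
from h import *
from bench import arm
go(arm.get_obs(),[.532,-.290,.2],tool(79.7))
E
```

```text
shift [ 346.  -152.1   44.8] turn [-8.000e-02 -4.000e-02 -5.313e+01]
```

{"method": "step_arm", "body": {
  "translation": [
    [58, -25, 7],
    [115, -51, 15],
    [173, -76, 22],
    [231, -101, 30],
    [288, -127, 37],
    [346, -152, 45],
    [346, -152, 45],
    [346, -152, 45],
    [346, -152, 45]
  ],
  "turn": [
    [0, 0, -9],
    [0, 0, -18],
    [0, 0, -27],
    [0, 0, -36],
    [0, 0, -45],
    [0, 0, -53],
    [0, 0, -53],
    [0, 0, -53],
    [0, 0, -53]
  ],
  "grip": [0, 0, 0, 0, 0, 0, 0, 0, 0]
}}

```text
time: 1.27
eef_pos: [0.531, -0.2926, 0.2003]
tool_rot: [0.769, 0.639, -0.001, 0.0]
force: [-0.3, -0.0, -0.7]
grip_width: -0.0003
gripper_force: 0.0
```

```bash
python3 - <<'E'
from h import *
from bench import arm,imaging
o=arm.get_obs();c=imaging.get_image("wrist");pickle.dump((o,c),open("w1.pkl","wb"))
print(o["joint_pos"].round(3),o["eef_pos"],o["tool_rot"],o["grip_width"])
cv2.imwrite("pics/w1.png",cv2.cvtColor(c["img"],cv2.COLOR_RGB2BGR))
T=wT(c,o);print(pj(c,[[.532,-.29,.06],[.5,-.16,.045]],T))
E
```

```text
[ 0.585  0.621 -0.206  1.688  0.161  0.849  0.125] [ 0.53095424 -0.29260972  0.20028363] [ 7.69462145e-01  6.38691946e-01 -7.65763844e-04  1.34839702e-04] -0.0002515413105020092
[[280.27765219 197.47023099]
 [200.86400996  23.54478053]]
```

View pics/w1.png

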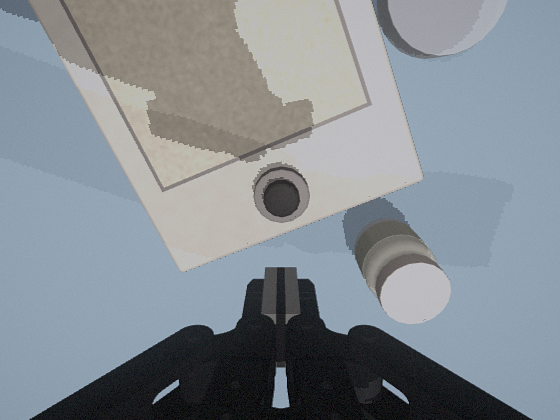

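The wrist view shows the button at (281,198), where I predicted it. The panel's near corners are at (165,190) and (371,104), and the box corners at (184,271) and (423,178).

```bash
python3 - <<'E'
from h import *
from bench import arm
from scipy.optimize import least_squares
o,c=pickle.load(open("w1.pkl","rb"));T=wT(c,o);d=pickle.load(open("d0.pkl","rb"))
P=[bp(c,u,.045,T) for u in [(165,190),(371,104),(184,271),(423,178)]]
print(np.round(P,4))
for a,b in((0,1),(2,3)):
    v=P[b]-P[a];print(np.linalg.norm(v),np.degrees(np.arctan2(v[1],v[0])))
# button triangulation
f=lambda p:np.r_[pj(c,p,T)-(281,198),pj(d["top"],p)-(408,216),pj(d["scene"],p)-(168,247)]
r=least_squares(f,[.53,-.29,.06]);print("button",r.x.round(4),r.fun.round(1))
# box fit: wrist corners + top corners
def g(q):
    x,y,a=q;C,S=np.cos(a),np.sin(a);M=np.array([[C,-S],[S,C]])
    w=lambda L:np.c_[np.array(L)@M.T+(x,y),np.full(len(L),.045)]
    tb=pj(d["top"],w([(.11,.14),(.11,-.14),(-.11,-.14),(-.11,.14)]))-[(313,195),(411,180),(425,254),(329,271)]
    wb=pj(c,w([(-.11,-.14),(.11,-.14)]),T)-[(184,271),(423,178)]
    return np.r_[tb.ravel(),wb.ravel()/2]
r=least_squares(g,[.51,-.19,.18],loss="soft_l1");print("box",r.x.round(4),np.degrees(r.x[2]),r.fun.round(1))
a=r.x[2]
print("button in box",np.array([[np.cos(a),np.sin(a)],[-np.sin(a),np.cos(a)]])@(np.array([.5315,-.2905])-r.x[:2]))
Q=np.array([bp(d["top"],u,.045) for u in [(320,202),(388,190),(400,254),(331,264)]]).mean(0)-[*r.x[:2],0]
print("panel in box",np.array([[np.cos(a),np.sin(a)],[-np.sin(a),np.cos(a)]])@Q[:2])
go(arm.get_obs(),[.532,-.290,.095],tool(79.7))
E
```

```text
[[ 0.4414 -0.2712  0.045 ]
 [ 0.6108 -0.2356  0.045 ]
 [ 0.437  -0.3442  0.045 ]
 [ 0.6453 -0.2993  0.045 ]]
0.17311421492563742 11.896107481939941
0.2130407678942381 12.173029941854736
button [ 0.5324 -0.2907  0.059 ] [-0.  -0.2  0.2 -0.1 -0.3 -0. ]
box [ 0.5103 -0.1861  0.2065] 11.832131079094378 [-1.4 -0.9 -1.9 -2.6  3.2  0.1 -2.   1.1 -2.9  1.3  0.9  0.6]
button in box [-0.00067688 -0.10648452]
panel in box [-0.00471212  0.02703624]
shift [  2.9   0.5 105.4] turn [-0.03  0.07 -0.32]
```

{"method": "step_arm", "body": {
  "translation": [
    [3, 1, 40],
    [3, 1, 80],
    [3, 1, 110],
    [3, 1, 120],
    [3, 1, 124],
    [3, 1, 127],
    [3, 1, 129],
    [3, 1, 131]
  ],
  "turn": [
    [0, 0, 0],
    [0, 0, 0],
    [0, 0, 0],
    [0, 0, 0],
    [0, 0, 0],
    [0, 0, 0],
    [0, 0, 0],
    [0, 0, 0]
  ],
  "grip": [0, 0, 0, 0, 0, 0, 0, 0]
}}

```text
time: 2.33
eef_pos: [0.5338, -0.2888, 0.0744]
tool_rot: [0.769, 0.64, -0.0, 0.001]
force: [-12.5, 3.8, 41.6]
grip_width: 0.0
gripper_force: 20.7
```

{"method": "step_arm", "body": {
  "translation": [
    [0, 0, -4]
  ],
  "turn": [
    [0, 0, 0]
  ],
  "grip": [0]
}}

```text
time: 2.45
eef_pos: [0.5343, -0.2888, 0.0763]
tool_rot: [0.769, 0.64, 0.0, 0.002]
force: [-2.7, 0.2, 3.8]
grip_width: -0.0005
gripper_force: 1.6
```

```bash
python3 - <<'E'
from h import *
from bench import arm,imaging
o=arm.get_obs();print(o["eef_pos"],o["force"],o["ft_torque"],o["tool_rot"])
d=pickle.load(open("d0.pkl","rb"))
c=imaging.get_image("wrist");t=imaging.get_image("scene")
for p in [(235,235),(250,245),(220,240)]: print(t["img"][p[1],p[0]],d["scene"]["img"][p[1],p[0]])
a=cv2.resize(t["img"][190:290,130:290],(560,350),interpolation=cv2.INTER_CUBIC)
cv2.imwrite("pics/p2.png",cv2.cvtColor(np.hstack([cv2.resize(c["img"][100:420,140:420],(240,274)),a[:274]]),cv2.COLOR_RGB2BGR))
E
```

```text
[ 0.53428477 -0.28881617  0.07632229] [-2.67738632  0.19803274  3.77499278] [-0.04955855  0.52418    -0.03395831] [7.68629966e-01 6.39691565e-01 1.98457692e-04 1.62399979e-03]
[184 179 165] [180 175 161]
[187 188 181] [183 184 177]
[178 173 160] [180 174 161]
```

View pics/p2.png

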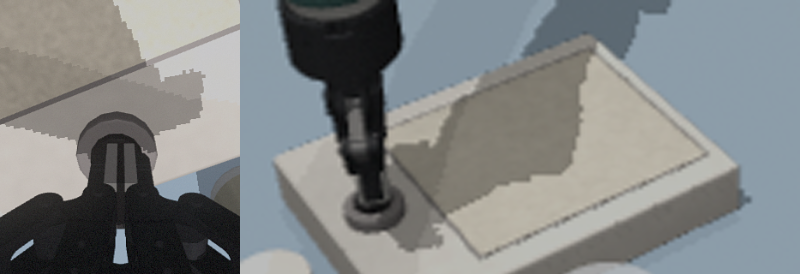

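Contact force is about 4 N here and the panel shows no obvious change. I'll rise slowly to see whether the spring force persists over the button's travel.

{"method": "step_arm", "body": {
  "translation": [
    [0, 0, -1],
    [0, 0, -1]
  ],
  "turn": [
    [0, 0, 0],
    [0, 0, 0]
  ],
  "grip": [0, 0]
}}

```text
time: 2.8
eef_pos: [0.5346, -0.2888, 0.075]
tool_rot: [0.769, 0.64, 0.0, 0.001]
force: [-1.3, -1.7, 8.4]
grip_width: 0.0005
gripper_force: 4.1
```

{"method": "step_arm", "body": {
  "translation": [
    [0, 0, -2],
    [0, 0, -2]
  ],
  "turn": [
    [0, 0, 0],
    [0, 0, 0]
  ],
  "grip": [0, 0]
}}

```text
time: 3.05
eef_pos: [0.5346, -0.2884, 0.0766]
tool_rot: [0.769, 0.64, 0.0, 0.001]
force: [1.0, -2.5, 3.1]
grip_width: 0.0002
gripper_force: 1.6
```

{"method": "step_arm", "body": {
  "translation": [
    [0, 0, -2],
    [0, 0, -2]
  ],
  "turn": [
    [0, 0, 0],
    [0, 0, 0]
  ],
  "grip": [0, 0]
}}

```text
time: 3.3
eef_pos: [0.5342, -0.2876, 0.0783]
tool_rot: [0.768, 0.64, 0.0, 0.0]
force: [0.7, -1.9, 2.9]
grip_width: 0.0002
gripper_force: 1.2
```

{"method": "step_arm", "body": {
  "translation": [
    [0, 0, -2],
    [0, 0, -2]
  ],
  "turn": [
    [0, 0, 0],
    [0, 0, 0]
  ],
  "grip": [0, 0]
}}

```text
time: 3.55
eef_pos: [0.5339, -0.2872, 0.0803]
tool_rot: [0.768, 0.64, 0.0, -0.0]
force: [1.5, 0.3, 1.5]
grip_width: -0.0002
gripper_force: 0.7
```

{"method": "step_arm", "body": {
  "translation": [
    [0, 0, -3],
    [0, 0, -3]
  ],
  "turn": [
    [0, 0, 0],
    [0, 0, 0]
  ],
  "grip": [0, 0]
}}

```text
time: 3.8
eef_pos: [0.5333, -0.2875, 0.0832]
tool_rot: [0.768, 0.64, -0.0, -0.001]
force: [0.3, -0.4, -0.6]
grip_width: -0.0002
gripper_force: 0.0
```

The spring signature ran over about 6 mm and met a hard stop, so the button went right down. Next I'll go up over the box for one accurate shot, then on to the rack.

```bash
python3 - <<'E'
from h import *
from bench import arm
o=arm.get_obs();go(o,[.515,-.10,.32],tool(79.7));go(o,[.562,.205,.25],tool(79.7))
E
```

```text
shift [ 181.2  -52.2 -236.7] turn [-0.06 -0.02 -0.12]
shift [ 489.6  -61.1 -166.6] turn [-0.06 -0.02 -0.12]
```

{"method": "step_arm", "body": {
  "translation": [
    [0, 0, -45],
    [0, 0, -90],
    [40, -12, -140],
    [85, -24, -190],
    [130, -38, -237],
    [181, -52, -237],
    [181, -52, -237],
    [181, -52, -237]
  ],
  "turn": [
    [0, 0, 0],
    [0, 0, 0],
    [0, 0, 0],
    [0, 0, 0],
    [0, 0, 0],
    [0, 0, 0],
    [0, 0, 0],
    [0, 0, 0]
  ],
  "grip": [0, 0, 0, 0, 0, 0, 0, 0]
}}

```text
time: 4.8
eef_pos: [0.5149, -0.1007, 0.3201]
tool_rot: [0.768, 0.64, -0.001, -0.0]
force: [-0.5, -0.5, 0.0]
grip_width: -0.0001
gripper_force: 0.0
```

```bash
python3 - <<'E'
from h import *
from bench import arm,imaging
o=arm.get_obs();c=imaging.get_image("wrist");pickle.dump((o,c),open("w2.pkl","wb"))
print(o["eef_pos"],o["joint_pos"].round(3))
cv2.imwrite("pics/w2.png",cv2.cvtColor(c["img"],cv2.COLOR_RGB2BGR))
go(o,[.562,.205,.25],tool(79.7))
E
```

```text
[ 0.51492972 -0.10071002  0.32010386] [ 0.322  0.375 -0.257  1.758  0.11   1.024 -0.157]
shift [309.2  -8.8  69.9] turn [-0.04  0.05 -0.1 ]
```

View pics/w2.png

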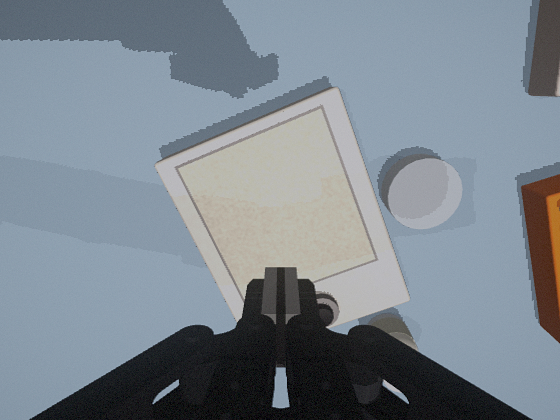

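The whole panel is in view, with corners at (176,168), (323,108) and (377,260). The box's top corners are at (156,162), (338,88) and (409,299).

```bash
python3 - <<'E'
from h import *
o,c=pickle.load(open("w2.pkl","rb"));T=wT(c,o)
for L in ([(176,168),(323,108),(377,260)],[(156,162),(338,88),(409,299)]):
    P=np.array([bp(c,u,.045,T) for u in L]);print(P.round(4).tolist(),"mid",((P[0]+P[2])/2).round(4))
    v=P[1]-P[0];w=P[1]-P[2];print(np.linalg.norm(v),np.degrees(np.arctan2(v[1],v[0])),np.linalg.norm(w),np.degrees(np.arctan2(-w[0],w[1])))
E
```

```text
[[0.4, -0.0824, 0.045], [0.571, -0.048, 0.045], [0.6099, -0.2362, 0.045]] mid [ 0.505  -0.1593  0.045 ]
0.1743426212513529 11.368342028146579 0.19214244912489217 11.685518167261643
[[0.38, -0.0718, 0.045], [0.5892, -0.0309, 0.045], [0.6443, -0.2977, 0.045]] mid [ 0.5121 -0.1848  0.045 ]
0.21322931368298162 11.057191232296065 0.2724415782933682 11.65622160530485
```

{"method": "step_arm", "body": {
  "translation": [
    [45, -1, 0],
    [95, -2, 0],
    [145, -4, 0],
    [195, -6, 10],
    [245, -8, 30],
    [290, -9, 50],
    [309, -9, 70],
    [309, -9, 70],
    [309, -9, 70]
  ],
  "turn": [
    [0, 0, 0],
    [0, 0, 0],
    [0, 0, 0],
    [0, 0, 0],
    [0, 0, 0],
    [0, 0, 0],
    [0, 0, 0],
    [0, 0, 0],
    [0, 0, 0]
  ],
  "grip": [40, 40, 40, 40, 40, 40, 40, 40, 40]
}}

```text
time: 5.98
eef_pos: [0.5632, 0.2022, 0.2505]
tool_rot: [0.77, 0.639, -0.001, 0.001]
force: [0.1, 0.1, 0.2]
grip_width: 0.0399
gripper_force: 0.0
```

```bash
python3 - <<'E'
from h import *
from bench import arm,imaging
o=arm.get_obs();c=imaging.get_image("wrist");pickle.dump((o,c),open("w3.pkl","wb"))
print(o["eef_pos"],o["joint_pos"].round(3),o["grip_width"])
cv2.imwrite("pics/w3.png",cv2.cvtColor(cv2.resize(c["img"],None,fx=1.42,fy=1.42,interpolation=cv2.INTER_CUBIC),cv2.COLOR_RGB2BGR))
E
```

```text
[0.56316182 0.20223672 0.25045681] [-0.21   0.56  -0.289  1.655  0.189  0.955 -0.752] 0.03986483713784038
```

View pics/w3.png

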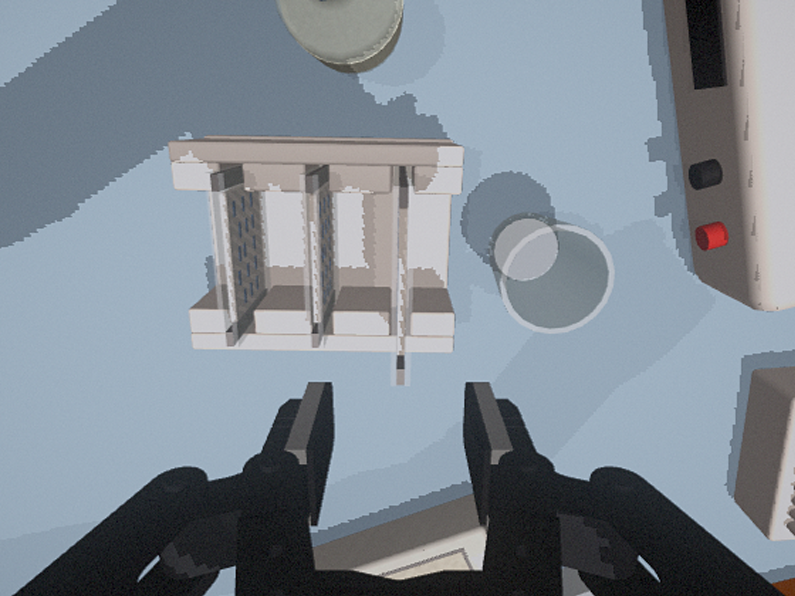

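The tall cassette's top edge runs from (402,167) to (401,384) in the enlarged picture, nearly centred between the open fingers. The two short cassettes are at columns 232 and 317.

```bash
python3 - <<'E'
from h import *
o,c=pickle.load(open("w3.pkl","rb"));T=wT(c,o);k=1.42
a,b=[bp(c,(u/k,v/k),.142,T) for u,v in((401,384),(402,167))]
print(a.round(4),b.round(4),np.linalg.norm(b-a),np.degrees(np.arctan2(b[1]-a[1],b[0]-a[0])))
m=(a+b)/2;h=np.degrees(np.arctan2(b[1]-a[1],b[0]-a[0]))
print(m); go(o,[m[0],m[1],.107],tool(h)); go(o,[m[0],m[1],.25],tool(h))
E
```

```text
[0.5575 0.1598 0.142 ] [0.5775 0.2651 0.142 ] 0.10720331009679113 79.2488802951427
[0.56751222 0.21243059 0.142     ]
shift [ 11.1   2.3 143.4] turn [0.03 0.11 0.13]
shift [10.8  2.4  0.4] turn [0.03 0.11 0.13]
```

{"method": "step_arm", "body": {
  "translation": [
    [8, 2, 20],
    [8, 2, 45],
    [8, 2, 70],
    [8, 2, 95],
    [8, 2, 115],
    [8, 2, 130],
    [8, 2, 138],
    [8, 2, 143],
    [8, 2, 143]
  ],
  "turn": [
    [0, 0, 0],
    [0, 0, 0],
    [0, 0, 0],
    [0, 0, 0],
    [0, 0, 0],
    [0, 0, 0],
    [0, 0, 0],
    [0, 0, 0],
    [0, 0, 0]
  ],
  "grip": [40, 40, 40, 40, 40, 40, 40, 40, 40]
}}

```text
time: 7.15
eef_pos: [0.566, 0.2127, 0.1074]
tool_rot: [0.768, 0.64, 0.0, 0.0]
force: [-0.0, 1.1, -0.8]
grip_width: 0.0399
gripper_force: 0.0
```

{"method": "step_arm", "body": {
  "translation": [
    [0, 0, 0],
    [0, 0, 0],
    [0, 0, 0],
    [0, 0, 0],
    [0, 0, 0],
    [0, 0, 0]
  ],
  "turn": [
    [0, 0, 0],
    [0, 0, 0],
    [0, 0, 0],
    [0, 0, 0],
    [0, 0, 0],
    [0, 0, 0]
  ],
  "grip": [20, 15, 10, 5, 5, 5],
  "squeeze": 40
}}

```text
time: 7.9
eef_pos: [0.5664, 0.2128, 0.1078]
tool_rot: [0.768, 0.64, 0.001, 0.0]
force: [0.6, 0.4, 5.0]
grip_width: 0.0097
gripper_force: 40.8
```

{"method": "step_arm", "body": {
  "translation": [
    [0, 0, -4],
    [0, 0, -12],
    [0, 0, -25],
    [0, 0, -40],
    [0, 0, -60],
    [0, 0, -85],
    [0, 0, -115],
    [0, 0, -150],
    [0, 0, -190],
    [0, 0, -190]
  ],
  "turn": [
    [0, 0, 0],
    [0, 0, 0],
    [0, 0, 0],
    [0, 0, 0],
    [0, 0, 0],
    [0, 0, 0],
    [0, 0, 0],
    [0, 0, 0],
    [0, 0, 0],
    [0, 0, 0]
  ],
  "grip": [5, 5, 5, 5, 5, 5, 5, 5, 5, 5],
  "squeeze": 60
}}

```text
time: 9.15
eef_pos: [0.5665, 0.2141, 0.3016]
tool_rot: [0.768, 0.64, 0.003, 0.001]
force: [0.9, 0.3, -2.1]
grip_width: 0.009
gripper_force: 59.0
```

```bash
python3 - <<'E'
from h import *
from bench import arm,imaging
o=arm.get_obs();print(o["eef_pos"],o["force"],o["joint_pos"].round(3),o["grip_width"])
for n in("wrist","scene"):
    c=imaging.get_image(n);pickle.dump((o,c),open(f"{n}4.pkl","wb"))
    cv2.imwrite(f"pics/{n}4.png",cv2.cvtColor(c["img"],cv2.COLOR_RGB2BGR))
a=cv2.imread("pics/wrist4.png");b=cv2.imread("pics/scene4.png")[60:260,240:440]
cv2.imwrite("pics/p4.png",np.hstack([cv2.resize(a[:,100:460],(360,420)),cv2.resize(b,(420,420))]))
f=[.505,-.1593]
for tl in(45,-45):
    Rt=tool(101.5,tl);z=Rt.apply([0,0,1]);m=np.array([*f,.195]);print(tl,z);go(o,m-.030*z,Rt)
go(o,[.505,-.1593,.3],tool(101.5))
E
```

```text
[0.5664686  0.21408058 0.30163311] [ 0.86435418  0.32253478 -2.0535639 ] [-0.216  0.518 -0.304  1.575  0.17   1.068 -0.745] 0.008991548753918312
45 [-0.6929114  -0.14097442 -0.70710678]
shift [-370.8   26.    84. ] turn [ 44.75  -8.76 -20.67]
-45 [ 0.6929114   0.14097442 -0.70710678]
shift [-386.6  -13.4   83.8] turn [-44.13   8.41 -20.79]
shift [-3.784e+02  6.700e+00  1.000e-01] turn [  0.31  -0.18 -21.87]
```

View pics/p4.png

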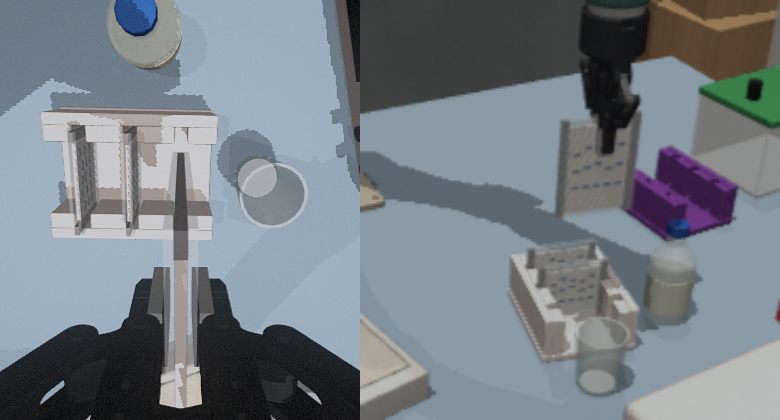

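The cassette is clear of the rack and held, and the two short ones are still standing. I'll fit its pose in the hand from the scene corners (raw about (335,117), (334,163), (371,159) and (373,113)), refined on an unviewed crop.

```bash
python3 - <<'E'
from h import *
from scipy.optimize import least_squares
o,c=pickle.load(open("scene4.pkl","rb"))
R0=R.from_quat(o["tool_rot"])
px=np.array([(335.2,117.1),(333.8,163.3),(370.9,158.6),(373.3,113.3)])
def f(q):
    s,h,a=q  # mid in tool frame (s,0,h), rot about tool y
    L=np.array([[-.05,0,-.065],[-.05,0,.065],[.05,0,.065],[.05,0,-.065]])
    P=R.from_euler("y",a).apply(L)+[s,0,h]
    return (pj(c,R0.apply(P)+o["eef_pos"])-px).ravel()
r=least_squares(f,[0,.03,0]);print(r.x,np.degrees(r.x[2]),r.fun.round(1))
b=c["img"][110:170,325:380]
cv2.imwrite("pics/c4.png",cv2.cvtColor(cv2.resize(b,None,fx=10,fy=10,interpolation=cv2.INTER_CUBIC),cv2.COLOR_RGB2BGR))
print(pj(c,o["eef_pos"]))
E
```

```text
[-0.00443409  0.03362644  0.02622472] 1.5025656327420938 [ 0.5  0.8  0.2  0.5 -1.2 -0.5  0.4 -0.8]
[356.11759242 126.50423026]
```

View pics/c4.png

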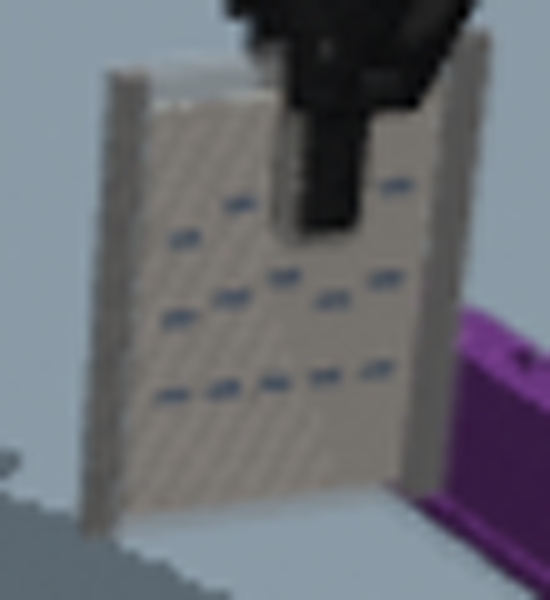

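{"method": "step_arm", "body": {
  "translation": [
    [-45, 1, -10],
    [-90, 2, -20],
    [-140, 3, -28],
    [-190, 4, -28],
    [-240, 5, -28],
    [-290, 6, -28],
    [-340, 7, -28],
    [-378, 7, -28],
    [-378, 7, -28],
    [-378, 7, -28]
  ],
  "turn": [
    [0, 0, 0],
    [0, 0, -2],
    [0, 0, -5],
    [0, 0, -8],
    [0, 0, -12],
    [0, 0, -16],
    [0, 0, -20],
    [0, 0, -22],
    [0, 0, -22],
    [0, 0, -22]
  ],
  "grip": [5, 5, 5, 5, 5, 5, 5, 5, 5, 5]
}}

```text
time: 10.5
eef_pos: [0.5036, -0.1594, 0.3244]
tool_rot: [0.632, 0.775, -0.0, -0.001]
force: [0.5, 0.0, -2.4]
grip_width: 0.0095
gripper_force: 58.9
```

```bash
python3 - <<'E'
from h import *
from bench import arm
o=arm.get_obs();print(o["joint_pos"].round(3),o["eef_pos"],o["grip_width"])
for tl,zz in((22,.26),(45,.235),(45,.195)):
    Rt=tool(101.5,tl);go(o,np.array([.505,-.1593,zz])-Rt.apply([-.005,0,.032]),Rt)
E
```

```text
[ 0.497  0.384 -0.344  1.739  0.145  1.046  0.306] [ 0.50364084 -0.15936423  0.32437191] 0.009468974700301265
shift [ 4.7 13.4 34.7] turn [21.89 -0.1   0.12]
shift [ 4.6 24.1 66.7] turn [44.89 -0.08  0.14]
shift [  4.5  24.2 106.7] turn [44.89 -0.08  0.14]
```

{"method": "step_arm", "body": {
  "translation": [
    [1, 3, 8],
    [2, 6, 16],
    [3, 10, 25],
    [4, 13, 35],
    [5, 16, 45],
    [5, 20, 56],
    [5, 24, 67],
    [5, 24, 80],
    [5, 24, 95],
    [5, 24, 107]
  ],
  "turn": [
    [6, 0, 0],
    [12, 0, 0],
    [18, 0, 0],
    [24, 0, 0],
    [30, 0, 0],
    [36, 0, 0],
    [42, 0, 0],
    [45, 0, 0],
    [45, 0, 0],
    [45, 0, 0]
  ],
  "grip": [5, 5, 5, 5, 5, 5, 5, 5, 5, 5]
}}

```text
time: 11.75
eef_pos: [0.5269, -0.1499, 0.2175]
tool_rot: [0.584, 0.716, -0.296, -0.242]
force: [-0.5, 0.7, -0.9]
grip_width: 0.0091
gripper_force: 59.2
```

{"method": "step_arm", "body": {
  "translation": [
    [0, 0, 0],
    [0, 0, 0],
    [0, 0, 0],
    [0, 0, 0]
  ],
  "turn": [
    [0, 0, 0],
    [0, 0, 0],
    [0, 0, 0],
    [0, 0, 0]
  ],
  "grip": [5, 5, 5, 5]
}}

```text
time: 12.25
eef_pos: [0.527, -0.1508, 0.2189]
tool_rot: [0.584, 0.716, -0.296, -0.241]
force: [0.5, -0.7, -2.4]
grip_width: 0.0092
gripper_force: 59.1
```

```bash
python3 - <<'E'
from h import *
from bench import arm,imaging
o=arm.get_obs();print(o["joint_pos"].round(3),o["eef_pos"],o["grip_width"],o["force"])
Rt=tool(101.5,45);go(o,np.array([.505,-.1593,.195])-Rt.apply([-.005,0,.032]),Rt)
I={}
for n in("wrist","scene","top"):
    I[n]=imaging.get_image(n)
pickle.dump((o,I),open("f5.pkl","wb"))
a=I["scene"]["img"][130:270,130:270];b=I["top"]["img"][150:290,300:440]
cv2.imwrite("pics/p5.png",cv2.cvtColor(np.hstack([cv2.resize(a,(400,400),interpolation=2),cv2.resize(b,(400,400),interpolation=2)]),cv2.COLOR_RGB2BGR))
E
```

```text
[ 0.198  0.938 -0.213  1.227  0.32   1.774  0.138] [ 0.5270441  -0.15083     0.21887675] 0.009204843553077569 [ 0.52073878 -0.71288675 -2.43729641]
shift [1.1 0.4 1.4] turn [0.07 0.06 0.02]
```

View pics/p5.png

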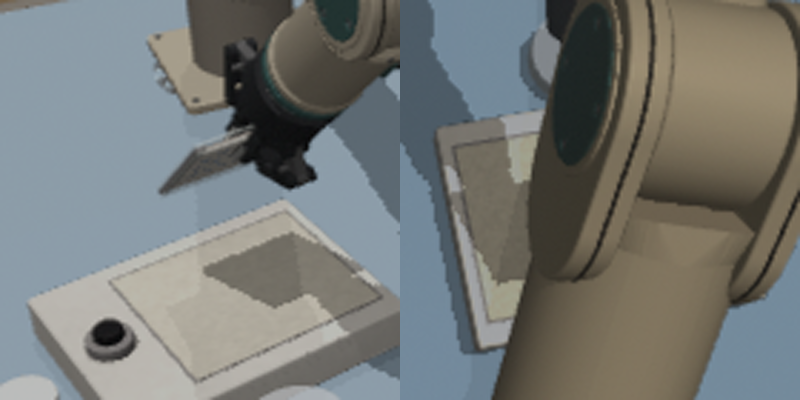

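The cassette is leaned 45° over the panel with nothing near it. I'll refit the in-hand roll with the finer corners read from the enlarged crop.

```bash
python3 - <<'E'
from h import *
from scipy.optimize import least_squares
o,c=pickle.load(open("scene4.pkl","rb"));R0=R.from_quat(o["tool_rot"])
k=lambda x,y:(325+(x+.5)/10-.5,110+(y+.5)/10-.5)
px=np.array([k(108,72),k(85,535),k(438,495),k(488,32)])
for free in(0,1):
  def f(q):
    s,h,a=q[:3];y=.005
    L=np.array([[-.05,y,-.065],[-.05,y,.065],[.05,y,.065],[.05,y,-.065]])
    P=R.from_euler("y",a).apply(L)+[s,0,h]
    d=R0.apply(P)+o["eef_pos"]
    return (pj(c,d)+(q[3:5] if free else 0)-px).ravel()
  r=least_squares(f,[0,.03,0]+[0,0]*free);print(r.x.round(4),np.degrees(r.x[2]),r.fun.round(1))
# blue band lines / lower gel edge directions as second roll check
def ang(u,v):
    T=c["cam_to_world"];n=R0.apply([0,1,0]);p0=o["eef_pos"]+n*.0
    out=[]
    for q in(u,v):
        q=k(*q);d=T[:3,:3]@np.array([(q[0]-c["cx"])/c["fx"],-(q[1]-c["cy"])/c["fy"],-1]);t=((p0-T[:3,3])@n)/(d@n);out.append(R0.inv().apply(T[:3,3]+d*t-p0))
    w=out[1]-out[0];return np.degrees(np.arctan2(w[2],w[0])),out[0].round(4),out[1].round(4)
for u,v in(((120,525),(390,487)),((172,396),(378,370)),((180,318),(386,278)),((184,238),(397,185)),((108,72),(85,535)),((488,32),(438,495))):print(ang(u,v))
E
```

```text
[-0.0087  0.0302 -0.001 ] -0.05487602213099588 [ 0.1  0.2 -0.5  0.4  0.1 -0.4  0.4 -0.2]
[-0.0371  0.0387 -0.0114 10.7973 -4.3661] -0.6551770244856755 [-0.1  0.1 -0.5  0.2  0.2 -0.4  0.3  0.1]
(np.float64(-0.29922478449312795), array([-0.0459,  0.    ,  0.0956]), array([ 0.0295, -0.    ,  0.0952]))
(np.float64(0.2626989436432743), array([-0.0341, -0.    ,  0.0593]), array([0.0226, 0.    , 0.0595]))
(np.float64(-4.093314763814738), array([-0.0335, -0.    ,  0.037 ]), array([ 0.0222, -0.    ,  0.033 ]))
(np.float64(-7.556336391439906), array([-0.034 , -0.    ,  0.0146]), array([ 0.0226, -0.    ,  0.0071]))
(np.float64(89.26947715395734), array([-0.0571,  0.    , -0.0331]), array([-0.0555, -0.    ,  0.0971]))
(np.float64(89.67283963083108), array([ 0.0428, -0.    , -0.032 ]), array([0.0436, 0.    , 0.0996]))
```

Roll is about 0°, and the middle sits about 8 mm off along tool x. One small correction, then settle.

{"method": "step_arm", "body": {
  "translation": [
    [2, 0, 1],
    [4, 0, 2],
    [4, 0, 2],
    [4, 0, 2],
    [4, 0, 2],
    [4, 0, 2],
    [4, 0, 2],
    [4, 0, 2]
  ],
  "turn": [
    [0, 0, 0],
    [0, 0, 0],
    [0, 0, 0],
    [0, 0, 0],
    [0, 0, 0],
    [0, 0, 0],
    [0, 0, 0],
    [0, 0, 0]
  ],
  "grip": [5, 5, 5, 5, 5, 5, 5, 5]
}}

```text
time: 13.4
eef_pos: [0.5247, -0.147, 0.2169]
tool_rot: [0.584, 0.716, -0.296, -0.242]
force: [-0.3, -0.2, -2.0]
grip_width: 0.0093
gripper_force: 59.1
```

```bash
python3 - <<'E'
from h import *
from bench import arm
o=arm.get_obs();R0=R.from_quat(o["tool_rot"])
print("mid",o["eef_pos"]+R0.apply([-.008,0,.031]),R0.apply([1,0,0]),R0.apply([0,0,1]),abs(o["dq"]).max(),o["grip_width"],o["gripper_force"])
print(arm.job_done())
E
```

```text
mid [ 0.50481915 -0.1592785   0.195004  ] [-2.00643797e-01  9.79664260e-01  6.29843280e-05] [-0.69271372 -0.14182836 -0.70712971] 0.001992570051016253 0.009268486031283356 59.12658870220184
the job is handed in; nothing more can be done
None
```

I pressed the button to its stop and drew the tall cassette out. It was handed in held still about 15 cm above the panel's middle, leaned 45° with its top edge level and parallel to the long side; the images never visibly showed the panel lighting up, so "on" rests on the button's force and travel.

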